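# Set the shaker's speed and hold its dead-man plunger at half travel

## Robot

A 7-joint arm with a two-finger parallel gripper is mounted at the origin on a cart in front of the work surface, level with it; the furniture and walls round the work are solid. World frame = base frame: x ahead of the robot, y to its left, z up, the work surface at z = 0. Lengths are in m, angles in rad, forces in N, time in s.
With the tool pointing down it reaches from about 0.4 to 0.85 m from the base axis. Payload 10.4 kg.
Tool frame: the origin (TCP) lies midway between the tips of the shut fingers; the grasp point (between the pads) lies 19 mm behind it; y points along the fingers, x is the direction in which the jaws open and shut, and the axes are right-handed (so a half turn about y gives the same grasp; the last joint's range is limited). The gripper opens to 87 mm and grips with 3 to 60 N. Pads are 19 mm wide; open, the fingers measure 117 mm over their backs; the gripper's body (75 mm by 190 mm) begins 51 mm behind the grasp point.
Start: joints at [1.317, 0.332, -0.065, 1.46, 0.022, 1.35, -0.088], TCP at [0.143, -0.608, 0.223] pointing down, gripper open.
Joint ranges: [-2.6, 2.6], [-0.5, 2.12], [-1.47, 1.34], [0.16, 2.42], [-1.27, 4.41], [0.06, 2.06], [-2.6, 2.6]. Speed limits (rad/s): [2.22, 2.22, 2.79, 2.79, 3.14, 3.14, 3.14].

## Interface

Orientations are given as a unit quaternion [x, y, z, w].
In Python, from bench import * gives the robot as it stands.
- The arm moves only by the tool jog_arm, never from a script. Its argument "commands" is a list of rows, each an object with "translation": the shift along the world's x, y, z in mm, a list of three; "twist": the turn about the world's z in rad. A call has 1 to 20 rows; each row shifts and turns the commanded pose from where the row before left it; what a row does not reach is not made up. A row lasts 1/10 s, in which the tool goes at most 50 mm and 8.59 degrees, less where a joint would pass 70% of its speed; a pose out of reach is approached as far as the arm can. A call is refused whole if a number of a shift passes 50 or a number of a turn 0.15, either way. A call with a gripper value outside its range is refused whole. "grip" is the closure, from 0 (fully open) to 1 (shut), set as the call begins (left out, the last holds). The fingers move at their own pace and stop on an object; "grip_force" is the grip in N (left out, the last holds). Time passes only in rows, so rows that do not move let the fingers close. It gives the time, the measured TCP pose, the force and the opening at its end, in the units of the state.
- read_state(): the state, without advancing time (a new reading comes with each control period).
- camera(name): name is "scene" or "top" or "wrist"; returns a dict with "img" (420x560x3 uint8, red, green, blue), "fx", "fy", "cx", "cy" (pixels), "cam_to_world" (4x4, takes a point from camera to world coordinates). Camera axes: x right, y down, z forward; pixel columns grow to the right and rows downward; lengths in m; the calibration is good to about 2 mm. The wrist camera is an equidistant fisheye: a pixel r from the principal point sees the ray r / f radians off the axis. A picture is of the moment at which its call begins. There is no depth.
- close_job(): hands the job in, once; it reports no verdict.
The state is a dict: "time": time; "joint_positions": joint angles; "joint_vel": joint speeds; "joint_torque": joint torques, N m; "ee_pos": TCP position; "eef_rot": TCP orientation; "ft_force": force on the tool from outside, world axes, zero at the start; "torque": the same for the moment, N m; "width": finger opening in m.
Only numpy, scipy, OpenCV 4.12 (cv2) and the standard library are available. Lean on these libraries where they do the work, as an engineer would, in place of code of your own. Each camera call takes 0.05 s, during which the arm holds its last target.

## Task

Run the bench shaker for the sample in its cup: first turn the speed dial until its pointer lines up with the raised tab on the marker ring, leaving the ring itself where it is. Only then press the spring-loaded hold-to-run plunger on the separate pod half way down, so that the top of its cap is level with the tops of the two gauge pins, without ever pushing it to the bottom, and finish while still holding it there. Leave the other things on the bench alone.

Things in the scene. Friction and masses are not known exactly. Their poses are not given: they have to be found in the camera images.
- shaker: bench shaker, fixed to the bench: a low white case 225 x 130 mm, its top 46 mm above the bench. Origin at bench height under the dial's axis; the case reaches 65 mm to its -x side (front), 160 mm to its +x side and 65 mm to either side. At (112, 0) mm stands a black rubber cup (to 60 mm high, 68 mm across) with a small amber bottle fixed in it (34 mm across, top 119 mm above the bench)
- dial (a joint): turn of the speed dial in rad, positive counter-clockwise seen from above, range -1.5 to 1.5; at 0 its pointer points to the shaker's -x. The dial is a black disc 68 mm across with an upright bar grip on it, and stays where it is left (turning takes about 0.05 N m)
- dial_grip (a point): point on the dial's axis inside the bar grip, 82 mm above the bench, turning with the dial. The bar is 50 mm long along this frame's x, 14 mm thick along its y, and reaches from 56 mm to 91 mm above the bench; the disc below it ends at 56 mm. A white pointer nib on the disc and a white line on the bar's top lie on the -x side
- dial_pointer (a point): point just beyond the tip of the dial's pointer nib, 40 mm from the dial's axis, 54 mm above the bench; turns with the dial
- marker (a joint): angle of the marker ring in rad, positive counter-clockwise, same zero as the dial: the dial is on the mark when the two joints are equal. A stiff ring (about 1 N m), not to be turned
- marker_tab (a point): point at the inner end of the marker ring's raised tab, 40 mm from the dial's axis, 54 mm above the bench. The ring is flat aluminium, 101 mm outside, 85 mm inside; the dark tab is 6 mm wide and rises to 57 mm above the bench
- pod: hold-to-run pod, fixed to the bench: a grey block 116 x 116 mm, top 34 mm above the bench, apart from the shaker (either may be on the left). Origin at bench height under the plunger's axis. Two steel gauge pins, 12 mm across at the head, stand 45 mm to its +y and -y sides; their flat tops are 75 mm above the bench
- plunger (a joint): how far the plunger is pressed, in m: 0 at rest, 0.030 at the bottom, half way 0.015. It moves straight down against a spring of about 3 N at the start, 7 N half way and 12 N at the bottom, and comes back up when let go
- plunger_top (a point): centre of the top of the plunger's round black cap (44 mm across, 10 mm thick), 90 mm above the bench at rest; moves down with the plunger
- half_level (a point): fixed point on the plunger's axis at the height of the gauge pins' tops, 75 mm above the bench
- white_bottle: white plastic screw-cap bottle, 47 mm across, 98 mm high, loose; origin at its underside
- cuvette_case: blue cuvette case, 56 x 98 x 30 mm, loose; origin at its underside
- glass_beaker: glass beaker, 100 x 110 mm, 133 mm high, loose; origin at its underside
Mind the look-alikes: they are no part of the job. What is shaped like the pod but blue, purple or turquoise is not meant.

How it is judged:
By the outcome, as a careful person would: the job done as asked, in the order asked, and still so for the second after the job is handed in, while the arm keeps its last pose, push and grip.
It also fails if it takes over 58 s, if anything falls off the work surface, if the arm or the gripper's body presses on something with over 40 N, if the wrist force passes 120 N, or if a joint passes its speed limit or range.

## Working session

There is one attempt and no reset: what is moved stays moved. The work goes in short steps, Python scripts to look and compute and a tool call to move; the robot and the scene stay as the last step left them, time stands still between calls to the robot, and variables do not carry over. Pictures are saved under pics/ and viewed, and the job is handed in when it is done.

Besides the shell and the picture viewer there is one more tool, called after ">>>" as a command line: name --argument value ..., lists and objects as JSON in quotes. jog_arm: Moves the arm, as the interface text tells. Its arguments: {"type":"object","properties":{"commands":{"type":"array"},"grip":{"type":"number"},"grip_force":{"type":"number"}},"required":["commands"]}

```bash
mkdir -p pics; ls; python3 - <<'E'
from bench import *
import cv2,pickle
s=read_state();print(s)
for n in ["scene","top","wrist"]:
    c=camera(n);pickle.dump(c,open(f"pics/{n}0.pkl","wb"));cv2.imwrite(f"pics/{n}0.png",c["img"][:,:,::-1]);print(n,c["fx"],c["cx"],c["cy"],c["cam_to_world"])
E
```

```text
pics
{'time': 0.0, 'joint_positions': array([ 1.3174478 ,  0.33285937, -0.06469733,  1.4609752 ,  0.02161245,
        1.34991367, -0.08849924]), 'joint_vel': array([-4.57081139e-04,  6.08511927e-04,  1.21074070e-03, -1.13141552e-03,
       -3.77711875e-04, -7.28667827e-05, -1.30174141e-03]), 'joint_torque': array([ 3.96070927e-04, -6.23249745e+01,  2.50642985e-02, -3.89892769e+01,
       -6.13121968e-02,  3.97828000e-02,  1.29392861e-04]), 'ee_pos': array([ 0.14283517, -0.60804062,  0.22174558]), 'eef_rot': array([-0.553943  ,  0.43953231, -0.43868819,  0.5545369 ]), 'ft_force': array([-0.47792134,  0.70613768, -0.03999295]), 'torque': array([-0.01731396,  0.01960432,  0.00266516]), 'width': 0.08721149969161436}
scene 535.2105023981267 280.75582570901327 208.4059001905212 [[-0.71364599 -0.32977005  0.61803003 -0.48462674]
 [-0.70012799  0.36477437 -0.61380816  1.15526933]
 [-0.02302597 -0.87074185 -0.49120101  0.97958188]
 [ 0.          0.          0.          1.        ]]
top 493.03055221838173 284.9665294552232 202.85471808846117 [[-1.36077717e-03 -9.81120671e-01  1.93391774e-01  3.62431511e-01]
 [-9.99988652e-01  2.21802649e-03  4.21625955e-03  4.31233032e-02]
 [-4.56560747e-03 -1.93383842e-01 -9.81112555e-01  1.40451478e+00]
 [ 0.00000000e+00  0.00000000e+00  0.00000000e+00  1.00000000e+00]]
wrist 325.19226210127806 287.5941570299927 204.05117594299293 [[ 0.22891205 -0.93902819 -0.25656446  0.21275451]
 [-0.97344646 -0.22112261 -0.05921813 -0.59205445]
 [-0.00112471  0.26330751 -0.9647113   0.38367032]
 [ 0.          0.          0.          1.        ]]
```

View pics/top0.png

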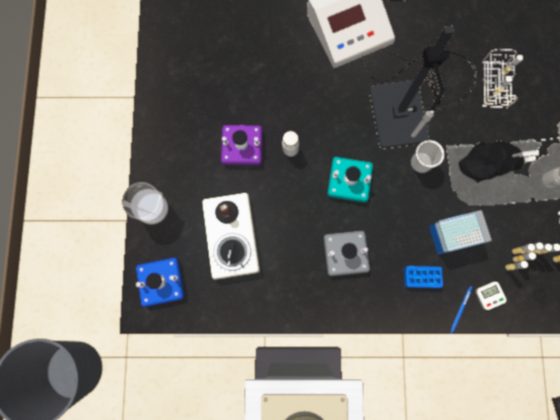

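View pics/scene0.png

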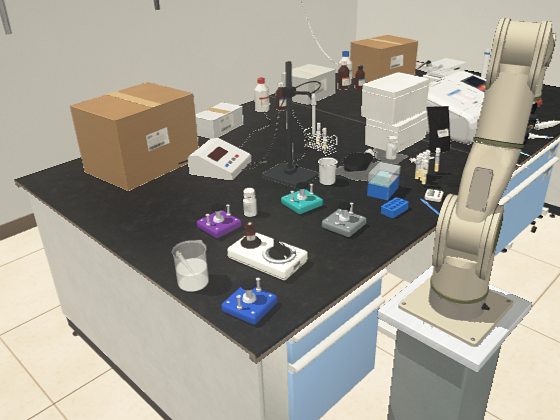

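View pics/wrist0.png

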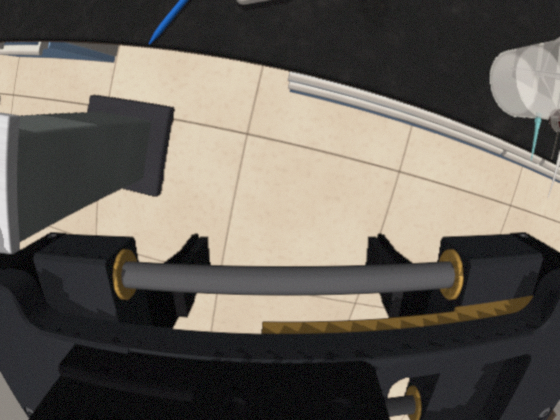

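The top view shows the grey pod at (347,253). Its look-alikes are blue (160,282), purple (242,145) and turquoise (351,180). The shaker dial is at (233,252), with its cup and bottle at (228,211). By the description I choose the grey pod and will check it in a close crop.

```bash
cat > h.py <<'E'
import pickle,numpy as np,cv2
def ray(c,u,v):
    M=c["cam_to_world"];d=M[:3,:3]@np.array([(u-c["cx"])/c["fx"],(v-c["cy"])/c["fy"],1]);return M[:3,3],d
def onz(c,u,v,z):
    o,d=ray(c,u,v);return o+d*(z-o[2])/d[2]
def proj(c,p):
    M=c["cam_to_world"];q=M[:3,:3].T@(np.asarray(p)-M[:3,3]);return c["fx"]*q[0]/q[2]+c["cx"],c["fy"]*q[1]/q[2]+c["cy"]
def rayf(c,u,v):
    x=(u-c["cx"]);y=(v-c["cy"]);r=np.hypot(x,y);t=r/c["fx"];d=np.array([x/r*np.sin(t),y/r*np.sin(t),np.cos(t)]) if r>0 else np.array([0,0,1.])
    M=c["cam_to_world"];return M[:3,3],M[:3,:3]@d
def onzf(c,u,v,z):
    o,d=rayf(c,u,v);return o+d*(z-o[2])/d[2]
def projf(c,p):
    M=c["cam_to_world"];q=M[:3,:3].T@(np.asarray(p)-M[:3,3]);h=np.hypot(q[0],q[1]);t=np.arctan2(h,q[2]);return c["fx"]*t*q[0]/h+c["cx"],c["fx"]*t*q[1]/h+c["cy"]
E
python3 - <<'E'
from h import *
c=pickle.load(open("pics/top0.pkl","rb"));im=c["img"][:,:,::-1]
a=cv2.resize(im[190:290,190:270],None,fx=7,fy=6,interpolation=cv2.INTER_CUBIC)
cv2.imwrite("pics/c1.png",cv2.resize(im[190:290,195:270],(450,600),interpolation=cv2.INTER_CUBIC))
cv2.imwrite("pics/c2.png",cv2.resize(im[225:282,315:379],(640,570),interpolation=cv2.INTER_CUBIC))
print(onz(c,232,252,.056),onz(c,227,212,.06),onz(c,348.5,252,.09))
E
```

```text
[0.49155123 0.19399244 0.056     ] [0.60198991 0.20955864 0.06      ] [ 0.48773783 -0.12027462  0.09      ]
```

View pics/c1.png

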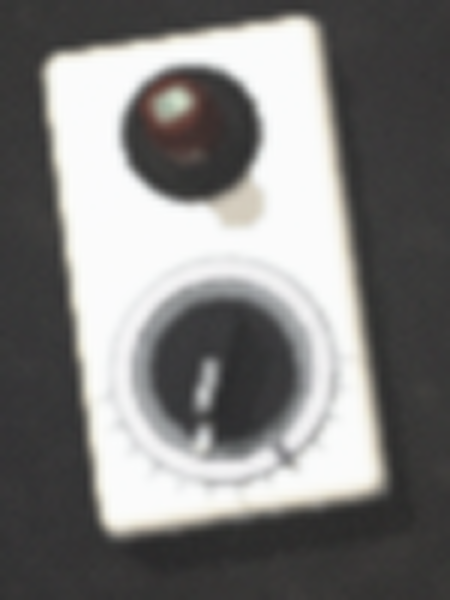

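View pics/c2.png

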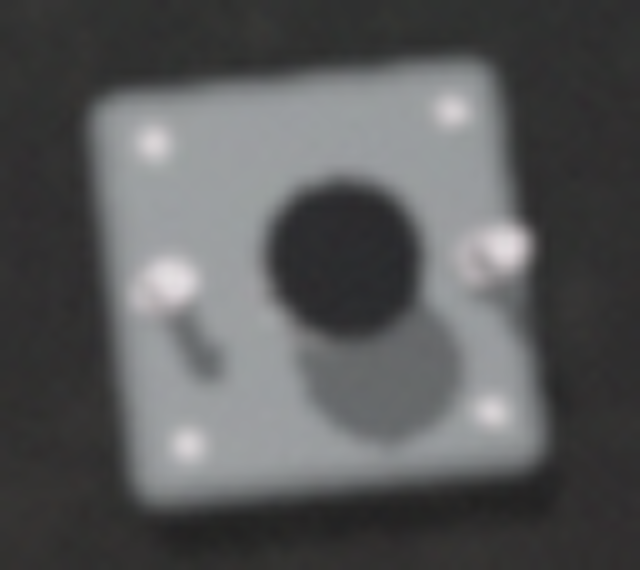

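```bash
python3 - <<'E'
from h import *
from bench import *
from scipy.spatial.transform import Rotation as R
s=read_state();print(R.from_quat(s["eef_rot"]).as_matrix().round(3))
c=pickle.load(open("pics/top0.pkl","rb"))
f=lambda u,v,z,s=6,o=(195,190):onz(c,u/s+o[0],v/s+o[1],z)[:2]
C=f(222,370,.050);n=f(203,437,.056);n2=f(210,365,.091);t=f(287,457,.057);cup=f(192,132,.06)
print(C,n,n2,t,cup)
a=lambda d:np.arctan2(d[1],d[0])
print("axis",a(cup-C),"nib",a(n-C),"tab",a(t-C),"turn",(a(t-C)-a(n-C))%6.283)
g=lambda u,v,z:f(u,v,z,10,(315,225))
print("pod",g(342,258,.09),g(170,280,.075),g(503,248,.075))
E
```

```text
[[ 0.229 -0.     0.973]
 [-0.973  0.001  0.229]
 [-0.001 -1.    -0.   ]]
[0.49304138 0.1946815 ] [0.46206814 0.20204956] [0.49131844 0.19547117] [0.45291114 0.1636729 ] [0.60198991 0.20955864]
axis 0.13571264624723914 nib 2.908048785649534 tab -2.4837217658756128 turn 0.8912294484748537
pod [ 0.49093085 -0.12222288] [ 0.48655538 -0.07765406] [ 0.49501468 -0.16755961]
```

>>> jog_arm --commands '[{"translation":[35,25,0],"twist":0.13},{"translation":[35,25,0],"twist":0.13},{"translation":[35,25,0],"twist":0.13},{"translation":[35,25,0],"twist":0.13},{"translation":[35,25,0],"twist":0.13},{"translation":[35,25,0],"twist":0.13},{"translation":[15,30,0],"twist":0.13},{"translation":[15,30,0],"twist":0.13},{"translation":[15,30,0],"twist":0.13},{"translation":[15,30,0],"twist":0.13},{"translation":[15,30,0],"twist":0.13},{"translation":[15,30,0],"twist":0.13},{"translation":[15,30,0],"twist":0.13},{"translation":[15,30,0],"twist":0.13},{"translation":[3,30,0],"twist":0.13},{"translation":[3,30,0],"twist":0.13},{"translation":[3,30,0],"twist":0.13},{"translation":[3,30,0],"twist":0.13},{"translation":[3,30,0],"twist":0.13},{"translation":[0,0,0],"twist":0.08}]' --grip 0

```text
time: 2.15
ee_pos: [0.4882, -0.0638, 0.2228]
eef_rot: [-0.579, -0.406, 0.405, 0.58]
ft_force: [-1.2, -0.4, -0.5]
width: 0.0871
```

>>> jog_arm --commands '[{"translation":[0,32,0],"twist":0.06},{"translation":[0,32,0],"twist":0.06},{"translation":[0,32,0],"twist":0},{"translation":[0,32,0],"twist":0},{"translation":[0,32,-5],"twist":0},{"translation":[1,32,-5],"twist":0},{"translation":[2,32,-5],"twist":0},{"translation":[2,32,-5],"twist":0},{"translation":[0,0,0],"twist":0},{"translation":[0,0,0],"twist":0}]'

```text
time: 3.15
ee_pos: [0.4926, 0.188, 0.2022]
eef_rot: [-0.556, -0.437, 0.437, 0.556]
ft_force: [0.6, -1.0, -0.4]
width: 0.087
```

```bash
python3 - <<'E'
from bench import *
from h import *
from scipy.spatial.transform import Rotation as R
s=read_state();m=R.from_quat(s["eef_rot"]).as_matrix();print(s["time"],s["ee_pos"],np.arctan2(m[1,0],m[0,0]),s["joint_positions"].round(2))
c=camera("wrist");pickle.dump(c,open("pics/w1.pkl","wb"));cv2.imwrite("pics/w1.png",c["img"][:,:,::-1])
print(c["cam_to_world"].round(3))
E
```

```text
3.15 [0.49261602 0.18804382 0.20222159] 1.3317243507079037 [ 0.39  0.25 -0.95  1.71  0.21  1.29  0.72]
[[ 0.237  0.937  0.256  0.422]
 [ 0.972 -0.228 -0.062  0.205]
 [ 0.     0.263 -0.965  0.364]
 [ 0.     0.     0.     1.   ]]
```

View pics/w1.png

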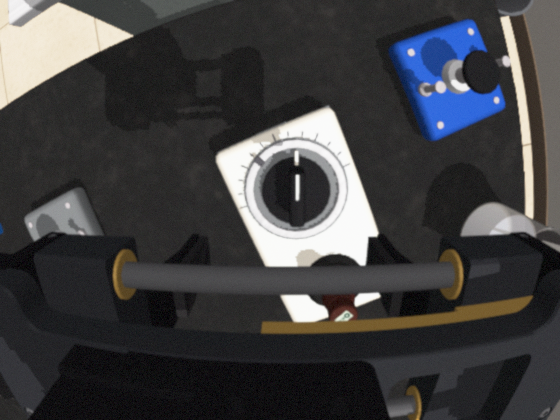

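The wrist view shows the dial at (297,188), the bar's white line at (297,188), the nib at (296,156) and the dark tab at (260,161).

```bash
python3 - <<'E'
from h import *
c=pickle.load(open("pics/w1.pkl","rb"));im=c["img"][:,:,::-1]
cv2.imwrite("pics/w1c.png",cv2.resize(im[130:240,240:350],(770,770)[:2] and (600,600),interpolation=cv2.INTER_CUBIC))
E
```

```text
(no output)
```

View pics/w1c.png

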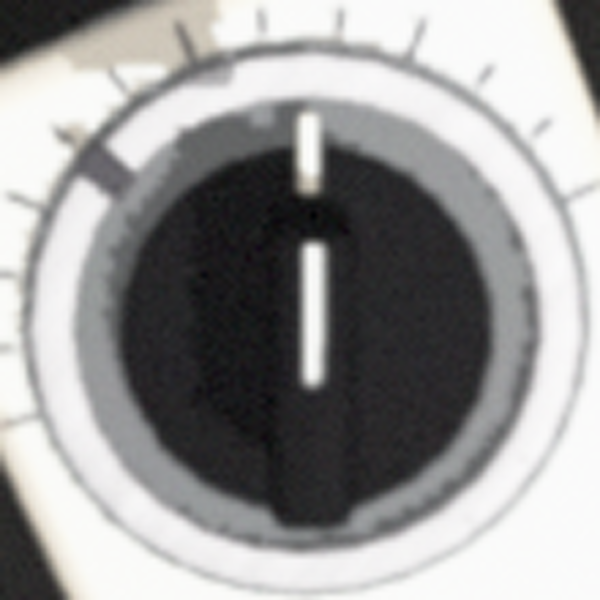

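```bash
python3 - <<'E'
from h import *
c=pickle.load(open("pics/w1.pkl","rb"))
k=110/600
f=lambda u,v,z:onzf(c,u*k+240-.4,v*k+130-.4,z)[:2]
a=lambda d:np.arctan2(d[1],d[0])
def circ(P):
    P=np.array(P);A=np.c_[2*P,np.ones(len(P))];x=np.linalg.lstsq(A,(P**2).sum(1),rcond=None)[0];return x[:2],np.sqrt(x[2]+x[0]**2+x[1]**2)
for z in(.048,.051):
    print(z,circ([f(*p,z) for p in[(75,323),(537,323),(306,97),(306,550)]]),circ([f(*p,z) for p in[(27,318),(587,318),(307,43),(307,592)]]))
C,_=circ([f(*p,.056) for p in[(121,330),(492,330),(160,460)]]);print("disc",C,_)
C=circ([f(*p,.051) for p in[(75,323),(537,323),(306,97),(306,550)]])[0]
n1,n2=f(309,115,.056),f(309,188,.056);l1,l2=f(314,243,.091),f(314,387,.091);t1,t2=f(126,187,.057),f(88,148,.057)
print("C",C,"nib",a(n1-C),a(n1-n2),np.hypot(*(n1-C)),"line",a(l1-l2),l1,l2,"tab",a(t1-C),a(t2-C),a(t2-t1),np.hypot(*(t1-C)))
E
```

```text
0.048 (array([0.49426205, 0.19582489]), np.float64(0.04255684379278389)) (array([0.49376697, 0.19620008]), np.float64(0.051670509676825044))
0.051 (array([0.49358084, 0.19591041]), np.float64(0.04215297986207746)) (array([0.49309046, 0.19628204]), np.float64(0.05118015716756733))
disc [0.49627296 0.19517393] 0.03341491678017997
C [0.49358084 0.19591041] nib 2.900711908978913 2.907160433855678 0.0395633644929252 line 2.909423050867624 [0.47118827 0.20138476] [0.49381723 0.19603452] tab -2.5139073470992424 -2.5342253606617646 -2.623289735315897 0.04181694038011945
```

>>> jog_arm --commands '[{"translation":[1,8,-20],"twist":0.005},{"translation":[0,0,-30],"twist":0},{"translation":[0,0,-30],"twist":0},{"translation":[0,0,-20],"twist":0},{"translation":[0,0,0],"twist":0},{"translation":[0,0,0],"twist":0}]'

```text
time: 3.8
ee_pos: [0.4944, 0.1947, 0.1032]
eef_rot: [0.556, 0.437, -0.437, -0.556]
ft_force: [-0.5, 0.4, 0.8]
width: 0.0871
```

```bash
python3 - <<'E'
from bench import *
from h import *
from scipy.spatial.transform import Rotation as R
s=read_state();m=R.from_quat(s["eef_rot"]).as_matrix();print(s["time"],s["ee_pos"],np.arctan2(m[1,0],m[0,0]),s["joint_positions"].round(2))
c=camera("wrist");pickle.dump(c,open("pics/w2.pkl","wb"));cv2.imwrite("pics/w2.png",c["img"][:,:,::-1])
E
```

```text
3.8 [0.49443804 0.19472015 0.10322723] 1.3336068667240863 [ 0.32  0.37 -0.91  1.81  0.32  1.12  0.63]
```

View pics/w2.png

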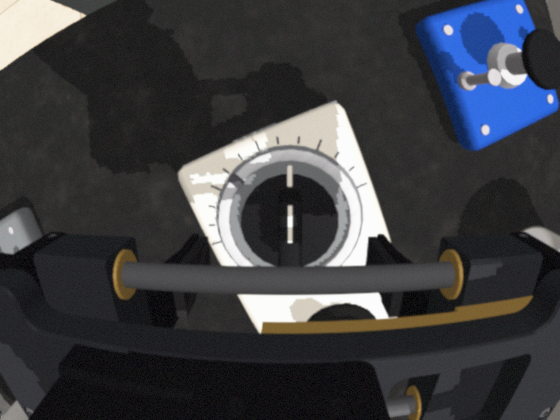

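The bar, at column 290, is centred between the fingers. I'll descend and grip it.

>>> jog_arm --commands '[{"translation":[0,1,-20],"twist":0},{"translation":[0,0,-20],"twist":0},{"translation":[0,0,0],"twist":0},{"translation":[0,0,0],"twist":0}]'

```text
time: 4.25
ee_pos: [0.4946, 0.1967, 0.0639]
eef_rot: [0.556, 0.438, -0.437, -0.555]
ft_force: [-0.6, 0.4, 0.2]
width: 0.0872
```

>>> jog_arm --commands '[{"translation":[0,0,0],"twist":0},{"translation":[0,0,0],"twist":0},{"translation":[0,0,0],"twist":0},{"translation":[0,0,0],"twist":0},{"translation":[0,0,0],"twist":0},{"translation":[0,0,0],"twist":0},{"translation":[0,0,0],"twist":0},{"translation":[0,0,0],"twist":0}]' --grip 1 --grip_force 20

```text
time: 5.05
ee_pos: [0.494, 0.1966, 0.0626]
eef_rot: [-0.555, -0.438, 0.438, 0.555]
ft_force: [-0.6, 0.4, -0.3]
width: 0.0309
```

>>> jog_arm --commands '[{"translation":[0,0,0],"twist":0},{"translation":[0,0,0],"twist":0},{"translation":[0,0,0],"twist":0},{"translation":[0,0,0],"twist":0},{"translation":[0,0,0],"twist":0}]'

```text
time: 5.55
ee_pos: [0.4939, 0.1962, 0.0625]
eef_rot: [0.555, 0.437, -0.438, -0.555]
ft_force: [-2.1, -1.8, 3.0]
width: 0.0137
```

Gripped at 13.7 mm. I'll turn most of the way (0.80 rad), then look.

>>> jog_arm --commands '[{"translation":[0,0,0],"twist":0.08},{"translation":[0,0,0],"twist":0.08},{"translation":[0,0,0],"twist":0.08},{"translation":[0,0,0],"twist":0.08},{"translation":[0,0,0],"twist":0.08},{"translation":[0,0,0],"twist":0.08},{"translation":[0,0,0],"twist":0.08},{"translation":[0,0,0],"twist":0.08},{"translation":[0,0,0],"twist":0.08},{"translation":[0,0,0],"twist":0.08},{"translation":[0,0,0],"twist":0},{"translation":[0,0,0],"twist":0},{"translation":[0,0,0],"twist":0}]'

```text
time: 6.85
ee_pos: [0.4939, 0.196, 0.0626]
eef_rot: [-0.342, -0.619, 0.619, 0.342]
ft_force: [-3.0, -4.8, 5.4]
width: 0.014
```

```bash
cat > look.py <<'E'
import sys
from bench import *
from h import *
from scipy.spatial.transform import Rotation as R
n=sys.argv[1];s=read_state();m=R.from_quat(s["eef_rot"]).as_matrix();print(s["time"],s["ee_pos"],"yaw",np.arctan2(m[1,0],m[0,0]),s["joint_positions"].round(2),s["ft_force"].round(1))
c=camera("wrist");pickle.dump(c,open(f"pics/{n}.pkl","wb"))
im=c["img"][:,:,::-1]
if len(sys.argv)>2:
    x,y,w,h=map(int,sys.argv[2:6]);k=min(800/w,600/h);im=cv2.resize(im[y:y+h,x:x+w],None,fx=k,fy=k,interpolation=cv2.INTER_CUBIC);print("k",k)
cv2.imwrite(f"pics/{n}.png",im)
E
python3 look.py w3 200 130 180 135
```

```text
6.85 [0.49394102 0.19604926 0.06255796] yaw 2.131947587699794 [ 0.4   0.49 -1.04  1.84  0.48  1.08  1.31] [-3.  -4.8  5.4]
k 4.444444444444445
```

View pics/w3.png

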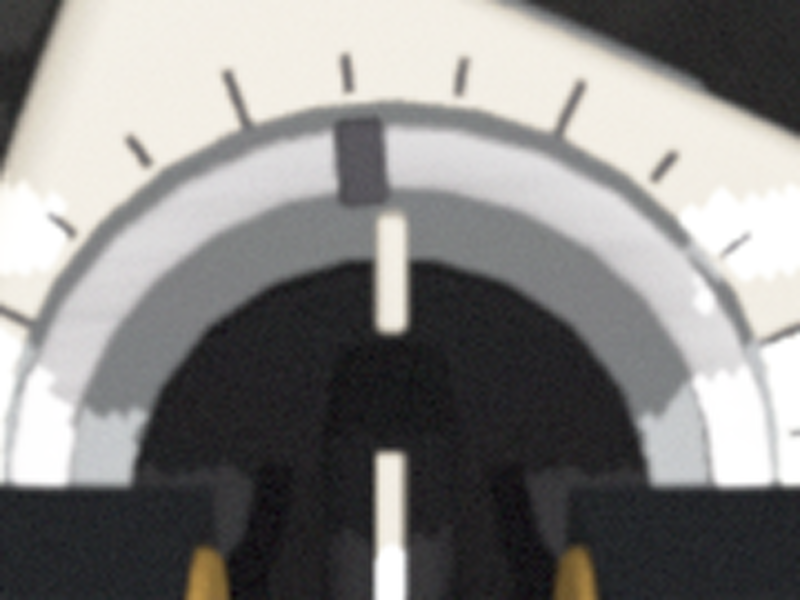

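The crop shows the nib tip at (392,213), with the tab slightly further CCW at (364,204)–(359,119).

```bash
cat > an.py <<'E'
from h import *
def an(n,o,k,nt,nb,ti,to,out):
    c=pickle.load(open(f"pics/{n}.pkl","rb"))
    f=lambda u,v,z:onzf(c,(u+.5)/k+o[0]-.5,(v+.5)/k+o[1]-.5,z)[:2]
    a=lambda d:np.arctan2(d[1],d[0])
    P=np.array([f(*p,.051) for p in out]);A=np.c_[2*P,np.ones(len(P))];x=np.linalg.lstsq(A,(P**2).sum(1),rcond=None)[0]
    print("ring",x[:2],np.sqrt(x[2]+x[0]**2+x[1]**2))
    n1,n2,t1,t2=f(*nt,.056),f(*nb,.056),f(*ti,.057),f(*to,.057)
    Cn=n2+(n1-n2)/np.hypot(*(n1-n2))*0; 
    for C in (x[:2],np.array([.4939,.196]),n1-(n1-n2)/np.hypot(*(n1-n2))*.039):
        print("C",C,"nib",a(n1-C),"tab",a(t1-C),a(t2-C),"turn",a(t1-C)-a(n1-C),a(t2-C)-a(n1-C),"r",np.hypot(*(n1-C)),np.hypot(*(t1-C)),np.hypot(*(t2-C)))
    print("dirs",a(n1-n2),a(t2-t1))
E
python3 -c "
from an import *
an('w3',(200,130),40/9,(392,213),(392,332),(364,204),(359,119),[(86,410),(391,188),(690,400),(165,280),(600,270)])"
```

```text
ring [0.49258253 0.19479981] 0.0408408304175642
C [0.49258253 0.19479981] nib -2.5901292963361233 tab -2.5081076115000642 -2.511709974623784 turn 0.0820216848360591 0.07841932171233923 r 0.03897004872342237 0.04033962279345635 0.05042915076310126
C [0.4939 0.196 ] nib -2.5819763631163286 tab -2.503656905245932 -2.507997166987143 turn 0.07831945787039674 0.0739791961291858 r 0.040722390615493195 0.042112342681391454 0.0522011266632068
C [0.49240193 0.19514685] nib -2.5801235419205586 tab -2.4985381786738126 -2.5040483419266852 turn 0.08158536324674603 0.07607519999387335 r 0.03900000000000001 0.04040134801013996 0.05048911489768409
dirs -2.580123541920558 -2.5261114252868104
```

>>> jog_arm --commands '[{"translation":[0,0,0],"twist":0.04},{"translation":[0,0,0],"twist":0.038},{"translation":[0,0,0],"twist":0},{"translation":[0,0,0],"twist":0},{"translation":[0,0,0],"twist":0}]'

```text
time: 7.4
ee_pos: [0.4939, 0.1961, 0.0626]
eef_rot: [-0.318, -0.631, 0.632, 0.318]
ft_force: [-2.8, -4.2, 4.0]
width: 0.0141
```

```bash
python3 look.py w4 200 130 180 135
```

```text
7.4 [0.49394514 0.19606111 0.06255559] yaw 2.209833158283233 [ 0.41  0.5  -1.05  1.84  0.49  1.09  1.38] [-2.8 -4.2  4. ]
k 4.444444444444445
```

View pics/w4.png

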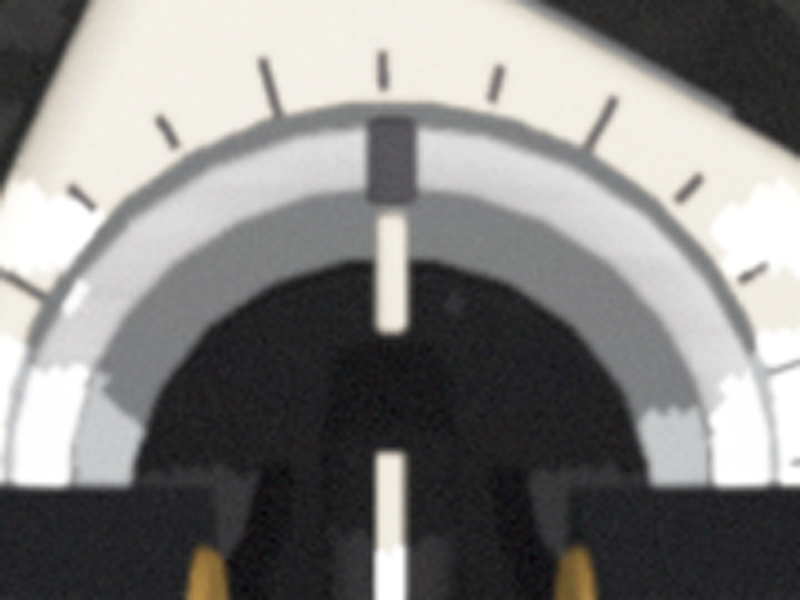

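The nib (column 392) and tab (391.5) are aligned, so I'll release and rise.

>>> jog_arm --commands '[{"translation":[0,0,0],"twist":0},{"translation":[0,0,0],"twist":0},{"translation":[0,0,0],"twist":0},{"translation":[0,0,0],"twist":0},{"translation":[0,0,0],"twist":0},{"translation":[0,0,0],"twist":0},{"translation":[0,0,0],"twist":0},{"translation":[0,0,10],"twist":0},{"translation":[0,0,30],"twist":0},{"translation":[0,0,40],"twist":0},{"translation":[0,0,40],"twist":0},{"translation":[0,0,20],"twist":0},{"translation":[0,0,0],"twist":0},{"translation":[0,0,0],"twist":0}]' --grip 0

```text
time: 8.85
ee_pos: [0.494, 0.1965, 0.2028]
eef_rot: [0.317, 0.632, -0.632, -0.316]
ft_force: [-0.6, -0.1, -0.4]
width: 0.0873
```

```bash
python3 look.py w5 220 110 160 120
```

```text
8.85 [0.49400445 0.1964622  0.20279602] yaw 2.2128691968449687 [ 0.52  0.34 -1.17  1.69  0.32  1.33  1.51] [-0.6 -0.1 -0.4]
k 5.0
```

View pics/w5.png

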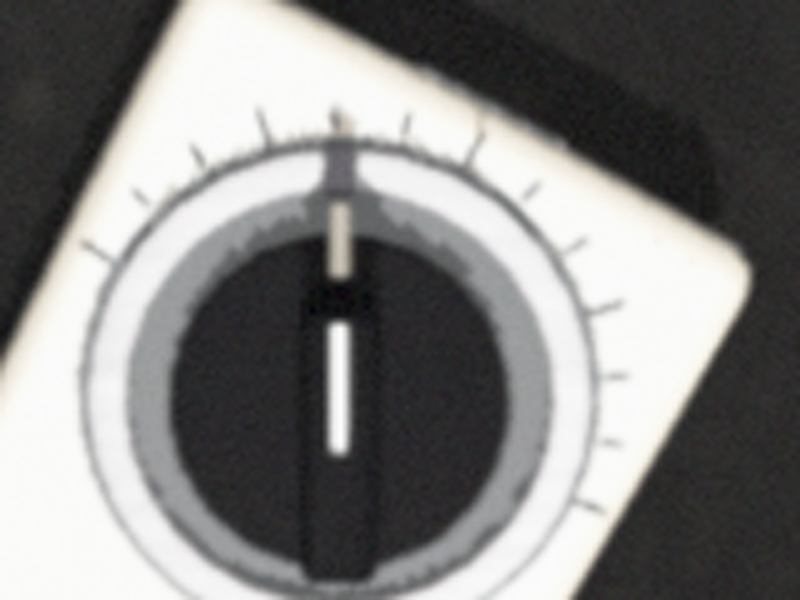

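The dial is still on the tab after release (nib column 340, tab 340). Next I'll move over the grey pod and shut the fingers.

>>> jog_arm --commands '[{"translation":[0,-16,0],"twist":-0.05},{"translation":[0,-32,0],"twist":-0.05},{"translation":[0,-32,0],"twist":-0.05},{"translation":[0,-32,0],"twist":-0.05},{"translation":[0,-32,0],"twist":-0.05},{"translation":[0,-32,0],"twist":-0.05},{"translation":[0,-32,0],"twist":-0.05},{"translation":[0,-32,0],"twist":-0.05},{"translation":[-1,-32,0],"twist":-0.05},{"translation":[-1,-30,0],"twist":-0.05},{"translation":[-1,-16,0],"twist":-0.05},{"translation":[0,0,0],"twist":-0.05},{"translation":[0,0,0],"twist":-0.05},{"translation":[0,0,0],"twist":0},{"translation":[0,0,0],"twist":0},{"translation":[0,0,0],"twist":0}]' --grip 1 --grip_force 20

```text
time: 10.5
ee_pos: [0.491, -0.121, 0.2025]
eef_rot: [-0.501, -0.498, 0.498, 0.502]
ft_force: [0.6, -0.0, 0.2]
width: 0.0002
```

```bash
python3 look.py w6
```

```text
10.5 [ 0.4910201  -0.1210436   0.20245035] yaw 1.5645162887378596 [ 1.04  0.19 -0.98  1.76  0.16  1.28  1.59] [ 0.6 -0.   0.2]
```

View pics/w6.png

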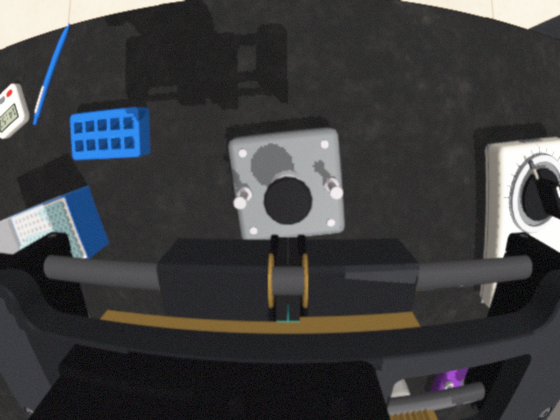

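The grey pod is below the tool, with the cap at (288,201) and the pins at (240,202) and (336,191).

```bash
python3 - <<'E'
from h import *
c=pickle.load(open("pics/w6.pkl","rb"))
im=c["img"];m=(im.max(2)<60).astype(np.uint8);m=m[160:232,255:325]
n,l,st,ce=cv2.connectedComponentsWithStats(m)
i=1+st[1:,4].argmax();print(st[i],ce[i]+[255,160])
u,v=ce[i]+[255,160];print(onzf(c,u,v,.09),onzf(c,240,202,.075),onzf(c,336,191,.075))
cv2.imwrite("pics/w6c.png",cv2.resize(im[120:250,210:370,::-1],(640,520),interpolation=cv2.INTER_CUBIC))
E
```

```text
[  10   18   46   46 1695] [287.39646018 200.20943953]
[ 0.49030595 -0.12145637  0.09      ] [ 0.49563554 -0.16545096  0.075     ] [ 0.48572166 -0.07673735  0.075     ]
```

View pics/w6c.png

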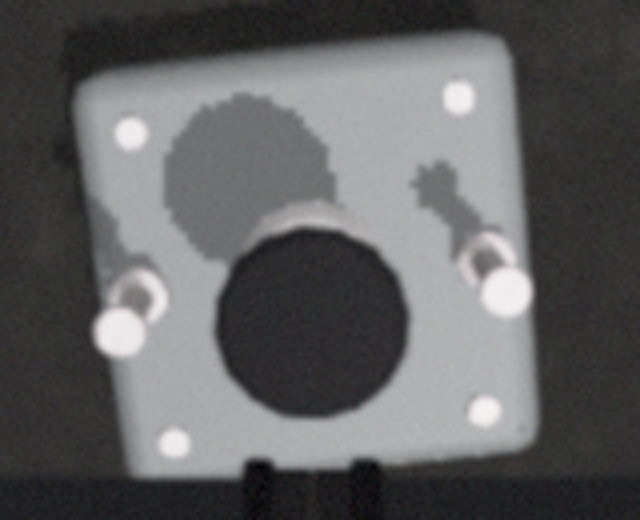

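>>> jog_arm --commands '[{"translation":[-0.5,-0.5,-25],"twist":0},{"translation":[0,0,-30],"twist":0},{"translation":[0,0,-25],"twist":0},{"translation":[0,0,-15],"twist":0},{"translation":[0,0,-10],"twist":0},{"translation":[0,0,0],"twist":0},{"translation":[0,0,0],"twist":0},{"translation":[0,0,0],"twist":0}]'

```text
time: 11.35
ee_pos: [0.4912, -0.1221, 0.0986]
eef_rot: [0.502, 0.498, -0.498, -0.501]
ft_force: [0.6, -0.1, 0.4]
width: 0.0005
```

```bash
python3 look.py w7
```

```text
11.35 [ 0.49120329 -0.12206921  0.09860636] yaw 1.5629752987687735 [ 0.98  0.32 -0.93  1.88  0.29  1.08  1.5 ] [ 0.6 -0.1  0.4]
```

View pics/w7.png

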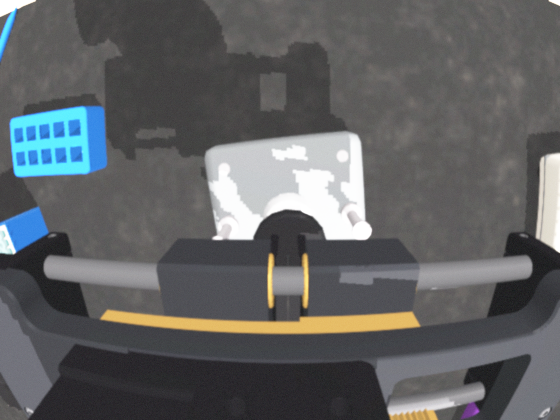

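The shut fingers are just above the cap. I'll find contact in small steps.

>>> jog_arm --commands '[{"translation":[0,0,-3],"twist":0},{"translation":[0,0,-3],"twist":0},{"translation":[0,0,0],"twist":0},{"translation":[0,0,0],"twist":0}]'

```text
time: 11.8
ee_pos: [0.4904, -0.1219, 0.0915]
eef_rot: [-0.502, -0.498, 0.498, 0.502]
ft_force: [0.0, -1.0, 0.1]
width: 0.0001
```

>>> jog_arm --commands '[{"translation":[0,0,-2],"twist":0},{"translation":[0,0,0],"twist":0},{"translation":[0,0,0],"twist":0}]'

```text
time: 12.1
ee_pos: [0.4907, -0.122, 0.0898]
eef_rot: [0.502, 0.498, -0.498, -0.502]
ft_force: [-0.0, 0.9, 2.9]
width: 0.0004
```

>>> jog_arm --commands '[{"translation":[0,0,-2],"twist":0},{"translation":[0,0,0],"twist":0},{"translation":[0,0,0],"twist":0}]'

```text
time: 12.4
ee_pos: [0.4907, -0.1219, 0.0877]
eef_rot: [0.502, 0.498, -0.498, -0.502]
ft_force: [0.8, -0.2, 2.4]
width: 0.0006
```

>>> jog_arm --commands '[{"translation":[0,0,-2],"twist":0},{"translation":[0,0,0],"twist":0},{"translation":[0,0,0],"twist":0}]'

```text
time: 12.7
ee_pos: [0.4907, -0.1219, 0.0857]
eef_rot: [0.502, 0.498, -0.498, -0.502]
ft_force: [1.6, -0.8, 4.0]
width: 0.0001
```

>>> jog_arm --commands '[{"translation":[0,0,-3],"twist":0},{"translation":[0,0,0],"twist":0},{"translation":[0,0,0],"twist":0}]'

```text
time: 13.0
ee_pos: [0.4907, -0.1219, 0.0827]
eef_rot: [0.502, 0.498, -0.498, -0.502]
ft_force: [1.5, -0.8, 4.9]
width: 0.0005
```

>>> jog_arm --commands '[{"translation":[0,0,-3],"twist":0},{"translation":[0,0,-3],"twist":0},{"translation":[0,0,0],"twist":0},{"translation":[0,0,0],"twist":0},{"translation":[0,0,0],"twist":0}]'

```text
time: 13.5
ee_pos: [0.4907, -0.122, 0.0768]
eef_rot: [0.502, 0.498, -0.498, -0.502]
ft_force: [-0.3, -0.8, 6.3]
width: 0.0005
```

```bash
python3 look.py w8 190 120 200 150; python3 - <<'E'
from bench import *
from h import *
print(np.mean([read_state()["ee_pos"] for _ in range(20)],0))
c=camera("scene");pickle.dump(c,open("pics/s8.pkl","wb"));im=c["img"][:,:,::-1]
u,v=map(int,proj(c,[.49,-.122,.075]));print(u,v)
x,y=u-40,v-30
print(x,y);cv2.imwrite("pics/s8.png",cv2.resize(im[y:y+60,x:x+80],(800,600),interpolation=cv2.INTER_CUBIC))
E
```

```text
13.5 [ 0.490668   -0.12198399  0.07682816] yaw 1.5629840032685318 [ 0.96  0.35 -0.92  1.9   0.32  1.05  1.47] [-0.3 -0.8  6.3]
k 4.0
[ 0.49067179 -0.12197624  0.07683322]
344 208
304 178
```

View pics/s8.png

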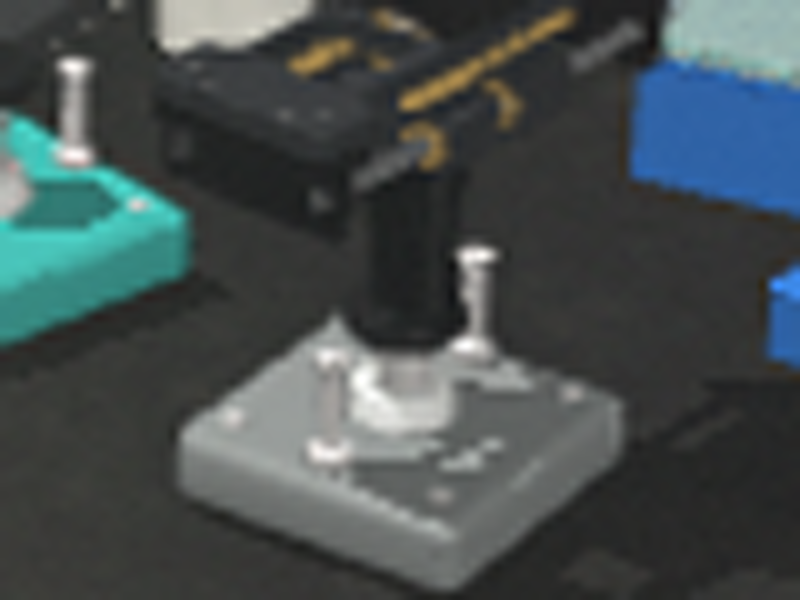

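View pics/w8.png

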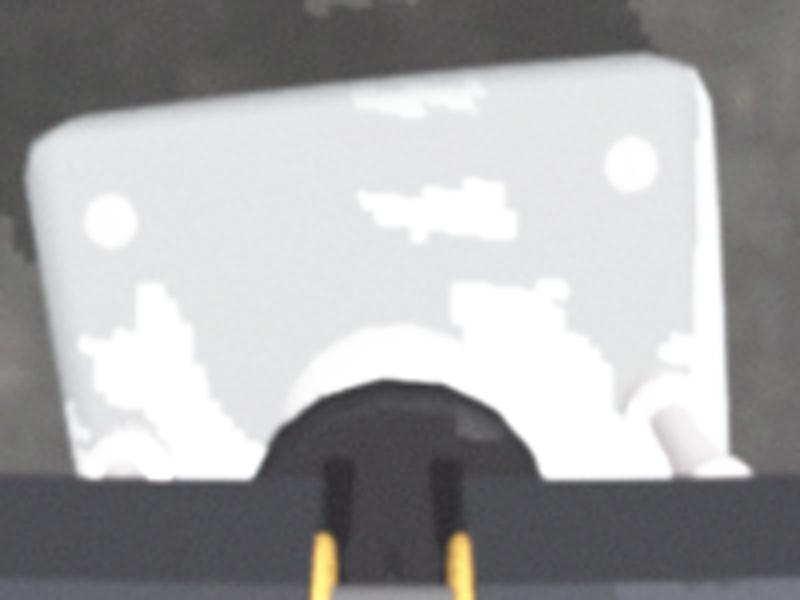

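>>> jog_arm --commands '[{"translation":[0,0,-1.8],"twist":0},{"translation":[0,0,0],"twist":0},{"translation":[0,0,0],"twist":0},{"translation":[0,0,0],"twist":0},{"translation":[0,0,0],"twist":0}]'

```text
time: 14.1
ee_pos: [0.4907, -0.122, 0.0751]
eef_rot: [0.502, 0.498, -0.498, -0.502]
ft_force: [0.4, 0.5, 6.5]
width: 0.0005
```

```bash
python3 look.py w9 220 170 140 80; python3 - <<'E'
from bench import *
from h import *
S=[read_state() for _ in range(20)];print(np.mean([s["ee_pos"] for s in S],0),S[0]["ft_force"])
c=pickle.load(open("pics/w9.pkl","rb"))
for z in(.065,.07,.075,.08,.085):
    print(z,[np.round(projf(c,[.4903+22e-3*np.cos(a),-.1215+22e-3*np.sin(a),z]),1) for a in np.pi+np.array([-.8,-.4,0,.4,.8])])
c=camera("top");im=c["img"][:,:,::-1];cv2.imwrite("pics/t9.png",cv2.resize(im[190:290,195:385],(800,421),interpolation=cv2.INTER_CUBIC))
E
```

```text
14.1 [ 0.49070757 -0.12195022  0.07508694] yaw 1.5630351684011206 [ 0.96  0.35 -0.92  1.9   0.32  1.04  1.47] [0.4 0.5 6.5]
k 5.714285714285714
[ 0.4906817  -0.12195213  0.07507605] [5.87021558e-03 2.85798395e-01 7.47019681e+00]
0.065 [array([316.9, 220.3]), array([304.1, 212. ]), array([288.5, 209.1]), array([273. , 212.2]), array([260.3, 220.7])]
0.07 [array([317.7, 223.2]), array([304.5, 214.6]), array([288.6, 211.7]), array([272.6, 214.9]), array([259.6, 223.6])]
0.075 [array([318.5, 226.2]), array([305. , 217.5]), array([288.6, 214.4]), array([272.2, 217.7]), array([258.8, 226.7])]
0.08 [array([319.4, 229.4]), array([305.5, 220.5]), array([288.6, 217.3]), array([271.8, 220.7]), array([258. , 229.9])]
0.085 [array([320.3, 232.8]), array([306. , 223.6]), array([288.6, 220.4]), array([271.3, 223.9]), array([257.1, 233.3])]
```

View pics/w9.png

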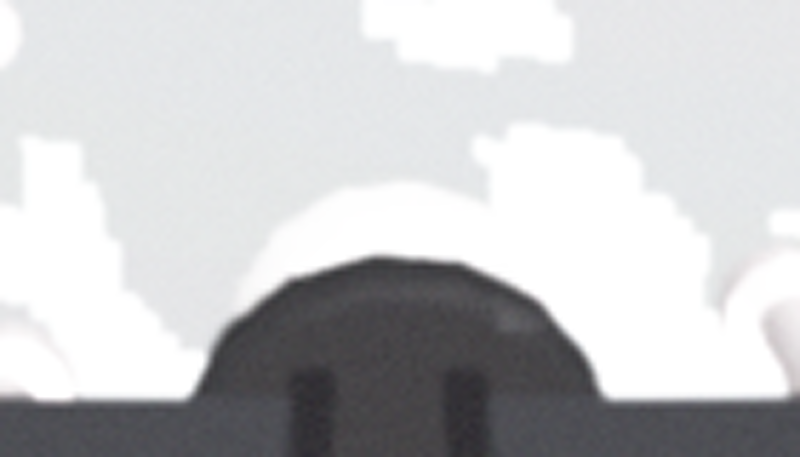

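View pics/t9.png

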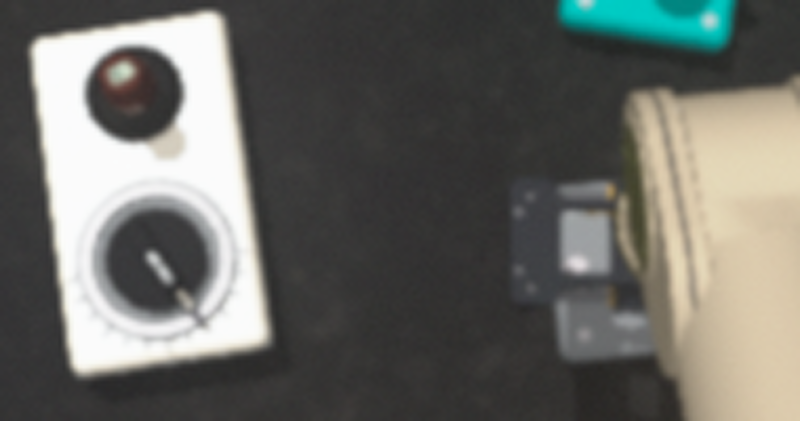

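The cap edge in the wrist view is a few pixels off my prediction. I'll check the same edge in the picture from before contact (w7, cap at 90 mm).

```bash
python3 - <<'E'
from h import *
for n,Z in(("w6",(.08,.09)),("w7",(.08,.09)),("w8",(.067,.077)),("w9",(.065,.075))):
    c=pickle.load(open(f"pics/{n}.pkl","rb"));im=c["img"].max(2).astype(int)
    print(n,[(z,np.round(projf(c,[.4903-.022,-.1215,z])[1],1)) for z in Z],list(im[172:236,288]) if n!="w6" else list(im[170:190,288]))
c=pickle.load(open("pics/w7.pkl","rb"));cv2.imwrite("pics/w7c.png",cv2.resize(c["img"][170:250,220:360,::-1],None,fx=5.714,fy=5.714,interpolation=cv2.INTER_CUBIC))
E
```

```text
w6 [(0.08, np.float64(173.3)), (0.09, np.float64(175.3))] [np.int64(147), np.int64(157), np.int64(164), np.int64(169), np.int64(183), np.int64(183), np.int64(138), np.int64(76), np.int64(36), np.int64(39), np.int64(46), np.int64(51), np.int64(47), np.int64(49), np.int64(44), np.int64(39), np.int64(45), np.int64(45), np.int64(48), np.int64(43)]
w7 [(0.08, np.float64(204.0)), (0.09, np.float64(208.9))] [np.int64(202), np.int64(206), np.int64(207), np.int64(207), np.int64(205), np.int64(207), np.int64(205), np.int64(208), np.int64(205), np.int64(205), np.int64(204), np.int64(206), np.int64(207), np.int64(206), np.int64(207), np.int64(207), np.int64(205), np.int64(205), np.int64(208), np.int64(207), np.int64(221), np.int64(243), np.int64(250), np.int64(250), np.int64(251), np.int64(252), np.int64(252), np.int64(253), np.int64(254), np.int64(255), np.int64(255), np.int64(255), np.int64(255), np.int64(255), np.int64(255), np.int64(254), np.int64(246), np.int64(166), np.int64(79), np.int64(56), np.int64(58), np.int64(64), np.int64(64), np.int64(70), np.int64(66), np.int64(61), np.int64(60),
[... 1538 characters left out ...]
, np.int64(232), np.int64(234), np.int64(233), np.int64(233), np.int64(234), np.int64(233), np.int64(233), np.int64(235), np.int64(233), np.int64(234), np.int64(233), np.int64(231), np.int64(231), np.int64(238), np.int64(250), np.int64(254), np.int64(254), np.int64(254), np.int64(255), np.int64(255), np.int64(255), np.int64(255), np.int64(255), np.int64(255), np.int64(255), np.int64(255), np.int64(214), np.int64(99), np.int64(68), np.int64(71), np.int64(74), np.int64(76), np.int64(80), np.int64(84), np.int64(81), np.int64(75), np.int64(75), np.int64(70), np.int64(70), np.int64(73), np.int64(73), np.int64(74), np.int64(70), np.int64(71), np.int64(72), np.int64(73), np.int64(69), np.int64(72)]
```

View pics/w7c.png

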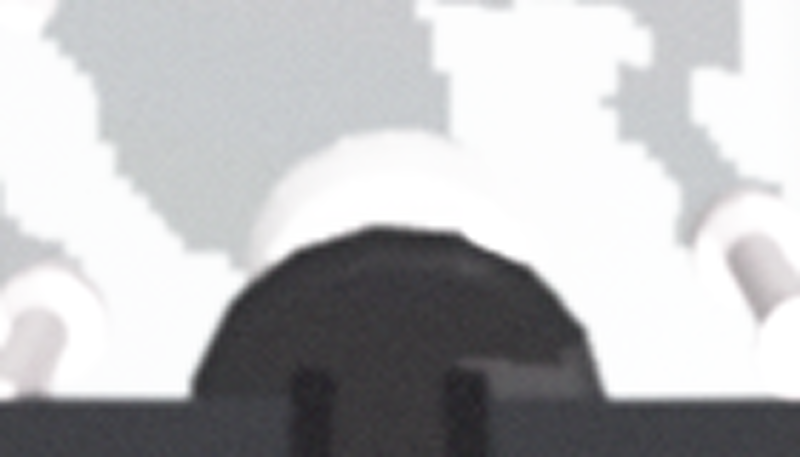

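The unpressed picture has the same offset (5.3 px against 5.6 px). So it is a camera bias, and the cap tracks the tool at 75 mm. I'm handing in now.

```bash
python3 -c "
from bench import *
s=read_state();print(s['time'],s['ee_pos'],s['ft_force']);print(close_job())"
```

```text
14.2 [ 0.4906655  -0.12199674  0.07507504] [ 1.21939199 -0.24142408  8.2856114 ]
the job is handed in; nothing more can be done
None
```

The dial is on the marker tab and the grey pod's plunger is being held half way down. I handed the job in at 14.2 s with the arm still pressing.

- **Dial:** I gripped the bar and turned it about 0.88 rad counter-clockwise. In the close-up the nib and tab were aligned to within half a pixel, and they still were after I let go. I never touched the marker ring.
- **Plunger:** I pressed the cap with shut fingers. Contact came at about 90 mm, and I stopped at 75.1 mm, level with the pin tops, without going any lower.
- **Force:** It read about 6.5 to 8.3 N, against the 7 N expected half way, with roughly 1 N of noise.
- **Check that disagreed:** In the wrist view the cap's edge was about 5.5 px off my prediction. The picture from before pressing had nearly the same offset, so I took it as a camera bias. Allowing for that, the picture agrees with 75 mm to about 0.5 mm.
- **Not checked:** I could not compare the cap with the pin tops directly, because the gripper hid the pin heads in the wrist view.

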